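# Dock the bench magnifier on the sorting stage

### The job

Take the bench magnifier out of its wooden holder and slide its sprung pin gently across the black plate of the sorting stage until it drops into the unmarked hole. Leave the magnifier standing there fully home and upright, let go of, with its lens over the specimen dish on the stage, and do not disturb the dishes and other things around.

Things in the scene. Friction and masses are not known exactly. Their poses are not given: they have to be found in the camera images.
- mag_grip (a point): Centre of the bench magnifier's green square grip (24 x 24 mm, 42 mm tall, top 21 mm above this point): grasp here from above on two opposite faces. z is up along the magnifier's axis, x points at the lens. Below are a dark stem of the same width and a round steel foot, 40 mm diameter, whose flat underside is 61 mm below this point. Whole magnifier about 260 g.
- mag_pin: Polished brass pin (friction about 0.2) under the foot, on the grip's axis: 10 mm diameter, the last 4 mm tapering to a 4.4 mm tip, projecting 16 mm. A spring lets it be pushed up by 10 mm at most (2.1 N at first, 5.6 N at 10 mm). Never load it with more than 20 N: bottoming the spring soon does. Origin: at the foot's underside when fully out.
- mag_tip (a point): The pin's tip, 16 mm below the foot's underside when the pin is fully out.
- mag_lens (a point): Centre of the magnifier's round lens, 76 mm over its black rim, 8 mm thick, lying flat on an arm: 90 mm along the magnifier's +x and 29 mm below the grip's centre.
- stage: The fixed sorting stage: white sides, grey deck, 160 x 270 mm, 33 mm high; the deck's top is 3 mm above the black plate in its window. Origin: centre of its underside; x along the short side, y along the long one.
- window_mid (a point): Middle of the 72 mm square window in the stage's deck, at the top of the level black plate seen in it (30 mm above the table). z up, x and y along the stage's sides; the dish is about 95 mm along +y. The plate's one unmarked black blind hole, 13 mm diameter, 20 mm deep, 1 mm chamfer, lies within 10 mm of this point along x and along y, elsewhere each time: find it by feel.
- dish_mid (a point): Centre of the round glass specimen dish standing loose on the stage's deck, 80 mm diameter, 15 mm high; this point is half-way up.
- holder: The fixed wooden holder block, 90 x 90 x 30 mm, origin at the centre of its underside. At first the magnifier stands on its top with the pin in its middle hole (17 mm diameter, 22 mm deep): lift straight up by more than 16 mm to free it.
- spare_dish: Loose empty glass dish, 80 mm diameter, 15 mm high, to be left alone.
- loupe: Loose black hand magnifying glass lying flat, 75 mm lens and 100 mm handle, to be left alone.
- jar: Loose amber glass jar, 56 mm diameter, 55 mm high, to be left alone.
- vial: Loose small glass vial with a white cap, 36 mm diameter, 65 mm high, to be left alone.
- beaker: Loose glass beaker, 68 mm diameter, 85 mm high, to be left alone.
- tweezers: Loose steel tweezers lying flat, 120 mm long, to be left alone.
Things that resemble listed ones, but are neither listed nor needed, are in the scene too. Leave any blue look-alike of the part that bears dish_mid alone.

How it is judged (in metres and radians):
On the way, in this order (a step that is already met when the one before it is completed fails the run):
1. the magnifier is lifted out of its holder (z of mag_tip in the frame of holder above 0.035 m), for 0.1 s.
2. the pin has dropped into the hole in the black plate (z of mag_tip in the frame of window_mid below -0.0045 m and horizontal distance between mag_tip and window_mid below 0.019 m), for 0.1 s.
At the end, for the whole second after the job is handed in: The magnifier stands released and at rest in the hole of the black plate: foot on the plate (within 2.5 mm), pin fully out in the hole (tip at least 13.5 mm below the plate's top), upright within 0.05 rad, and the centre of the lens within 26 mm (horizontally) of the centre of the specimen dish (z of mag_tip in the frame of window_mid below -0.0135 m and horizontal distance between mag_tip and window_mid below 0.019 m and z of mag_grip in the frame of window_mid below 0.0635 m and angle between mag_grip's own z axis and vertical below 0.05 rad and horizontal distance between mag_lens and dish_mid below 0.026 m and linear speed of mag_pin below 0.02 m/s); the robot touches nothing.
It fails at once if the pin is loaded with more than 20 N (contact force between mag_pin and anything else above 20 N).
It fails at once if the specimen dish is shifted by more than 10 mm (distance of dish_mid from where it was at the start of the episode above 0.01 m).
It fails at once if a bystander is shifted by more than 20 mm (distance of any of spare_dish, loupe, jar, vial, beaker, tweezers from where it was at the start of the episode above 0.02 m).
It also fails if it takes over 48 s, if anything falls off the work surface, if the arm or the gripper's body presses on something with over 40 N, if the wrist force passes 120 N, or if a joint passes its speed limit or range.

### The arm

A 6-joint arm with a two-finger parallel gripper is mounted at the origin on the work surface. World frame = base frame: x ahead of the robot, y to its left, z up, the work surface at z = 0. Lengths are in m, angles in degrees, forces in N, time in s.
With the tool pointing down it reaches from about 0.275 to 0.825 m from the base axis. Payload 5.2 kg.
Tool frame: the origin (TCP) lies midway between the tips of the shut fingers; the grasp point (between the pads) lies 19 mm behind it; z points along the fingers, y is the direction in which the jaws open and shut (so a half turn about z gives the same grasp; the last joint's range is limited). The gripper opens to 93 mm and grips with 3 to 60 N. Pads are 15 mm wide; open, the fingers measure 128 mm over their backs; the gripper's body (75 mm by 188 mm) begins 65 mm behind the grasp point.
Start: joints at [-11.62, 14.817, 87.949, -0, 77.235, -11.62], TCP at [0.55, 0, 0.219] pointing down, gripper open.
Joint ranges: [-179.93, 179.93], [-52.35, 119.4], [10.71, 147.94], [-69.91, 249.91], [12.55, 155.21], [-178.61, 178.61]. Speed limits (degrees/s): [147.25, 147.25, 180, 180, 180, 180].

### API

Orientations are given as a 3x3 rotation matrix whose columns are the frame's x, y, z axes.
In Python, from workcell import read_state, capture, order gives the robot as it stands.
- The arm moves only by the tool servo_tool, never from a script. Its argument "increments" is a list that holds one entry, the list of rows, each a list of 4 numbers: the shift along the tool's x, y, z in mm, then the turn about the tool's z in degrees. A call has 1 to 12 rows; each row shifts and turns the commanded pose from where the row before left it, along the tool's axes as they then stand; what a row does not reach is not made up. A row lasts 1/8 s, in which the tool goes at most 62.5 mm and 10.7 degrees, less where a joint would pass 70% of its speed; a pose out of reach is approached as far as the arm can. A call with a gripper value outside its range is refused whole. "gripper" is the opening, from 0 (shut) to 1 (fully open), set as the call begins (left out, the last holds). The fingers move at their own pace and stop on an object; "force" is the grip in N (left out, the last holds). Time passes only in rows, so rows that do not move let the fingers close. It gives the time, the measured TCP pose, the force and the opening at its end, in the units of the state.
- read_state(): the state, without advancing time (a new reading comes with each control period).
- capture(name): name is "scene" or "side" or "wrist"; returns a dict with "img" (400x640x3 uint8, red, green, blue), "mtx" (3x3 intrinsics, pixels), "R" (3x3) and "t" (3): a world point X has camera coordinates R X + t. Camera axes: x right, y down, z forward; pixel columns grow to the right and rows downward; lengths in m; the calibration is good to about 2 mm. The wrist camera is an equidistant fisheye: a pixel r from the principal point sees the ray r / f radians off the axis. A picture is of the moment at which its call begins. There is no depth.
- order.job_done(): hands the job in, once; it reports no verdict.
The state is a dict: "t": time; "joints": joint angles; "joint_vel": joint speeds; "effort": joint torques, N m; "tcp_pos": TCP position; "orientation": TCP orientation; "wrist_force": force on the tool from outside, world axes, zero at the start; "wrist_torque": the same for the moment, N m; "grip_width": finger opening in m.
Only numpy, scipy, OpenCV 4.12 (cv2) and the standard library are available. Lean on these libraries where they do the work, as an engineer would, in place of code of your own. Each camera call takes 0.05 s, during which the arm holds its last target.

## Working session

There is one attempt and no reset: what is moved stays moved. The work goes in short steps, Python scripts to look and compute and a tool call to move; the robot and the scene stay as the last step left them, time stands still between calls to the robot, and variables do not carry over. Pictures are saved under pics/ and viewed, and the job is handed in when it is done.

Besides the shell and the picture viewer there is one more tool, called after "Call:" as name([rows], argument=value, ...), one row to a line, values as JSON. servo_tool: Moves the arm, as the interface text tells. Its arguments: {"type":"object","properties":{"increments":{"type":"array"},"gripper":{"type":"number"},"force":{"type":"number"}},"required":["increments"]}

```bash
ls; mkdir -p pics
python3 - <<'E'
from workcell import read_state,capture
import cv2
for n in("scene","side","wrist"):
    c=capture(n); cv2.imwrite(f"pics/{n}0.png",c["img"][:,:,::-1]); print(n,c["mtx"].tolist(),c["R"].tolist(),c["t"].tolist())
s=read_state(); print({k:s[k] for k in("t","tcp_pos","orientation","wrist_force","grip_width")})
E
```

```text
pics
scene [[369.7067776419894, 0.0, 315.230734383943], [0.0, 369.7067776419894, 205.85788618505944], [0.0, 0.0, 1.0]] [[0.5772944191580817, 0.8164436910246109, 0.012282222724042268], [0.6448357304975446, -0.44662230975104605, -0.620254297128475], [-0.5009171930395594, 0.3659893602534786, -0.7843046308027376]] [-0.2587580240367786, -0.3685310596696371, 1.225470719285601]
side [[363.70209695603523, 0.0, 326.0311473284715], [0.0, 363.70209695603523, 201.66745924626295], [0.0, 0.0, 1.0]] [[0.9771844852604462, -0.21239153839263544, -0.0005623037314658108], [-0.14164950857472183, -0.64973278811076, -0.7468485259906179], [0.15825896021020913, 0.729888442484897, -0.6649939571455933]] [-0.6122109811621831, 0.07259746581576473, 0.9931339120144705]
wrist [[309.70691628693146, 0.0, 324.7195508364099], [0.0, 309.70691628693146, 198.8769245123758], [0.0, 0.0, 1.0]] [[0.9999990687830128, -0.00031838021506728597, -0.0013270520520462753], [5.010534462561251e-05, -0.963184922477813, 0.26883973404403416], [-0.001363789780217768, -0.2688395501883071, -0.9631840095910996]] [-0.5485460255934698, -0.030398114257490994, 0.3893661191447185]
{'t': 0.15, 'tcp_pos': array([5.49594339e-01, 1.06960403e-04, 2.18019207e-01]), 'orientation': array([[ 7.40964993e-06,  9.99999082e-01, -1.35483346e-03],
       [ 9.99999957e-01, -7.01448708e-06,  2.91673466e-04],
       [ 2.91663695e-04, -1.35483556e-03, -9.99999040e-01]]), 'wrist_force': array([-1.03357379,  0.48861254, -0.50250321]), 'grip_width': 0.09286940331008496}
```

View pics/scene0.png

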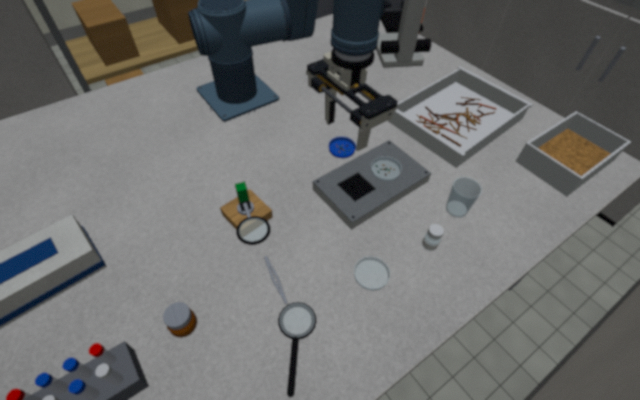

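View pics/side0.png

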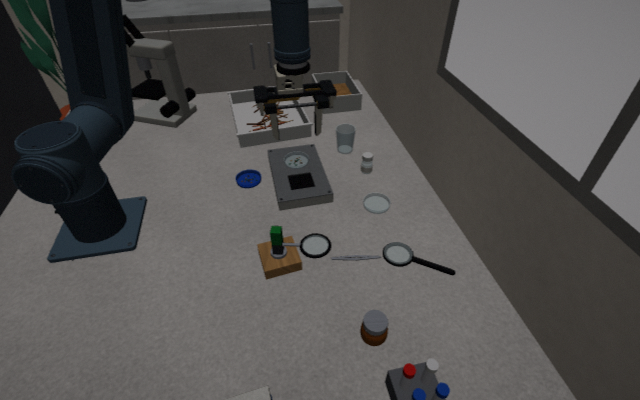

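View pics/wrist0.png

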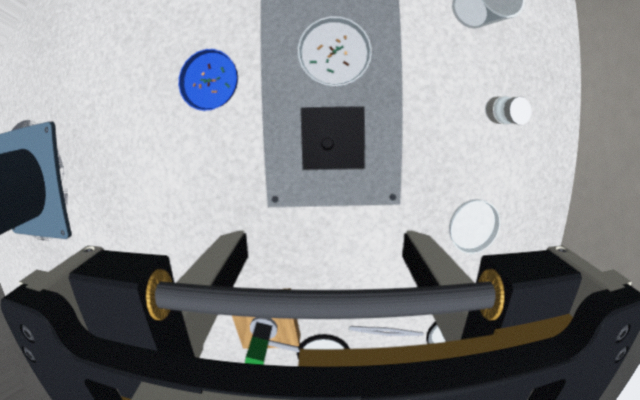

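Wrist view: the dish is at (334,51), the black window spans about (302..364,107..169) with a faint round feature near (327,144), and the blue decoy is at (208,79). The green grip is half hidden at (257,345). In the side view the grip is at (277,237) and the lens at (315,245). I'll measure these next.

```bash
cat > h.py <<'E'
import numpy as np,cv2
from workcell import read_state,capture
def ray(c,u,v,fish=False):
    K=c["mtx"]; x=(u-K[0,2])/K[0,0]; y=(v-K[1,2])/K[1,1]
    if fish:
        r=np.hypot(x,y); d=np.array([x/r*np.sin(r),y/r*np.sin(r),np.cos(r)]) if r>1e-9 else np.array([0,0,1.])
    else: d=np.array([x,y,1.]); d/=np.linalg.norm(d)
    R=np.array(c["R"]); return -R.T@np.array(c["t"]), R.T@d
def onz(c,u,v,z,fish=False):
    o,d=ray(c,u,v,fish); return o+d*(z-o[2])/d[2]
def proj(c,X):
    p=np.array(c["R"])@X+c["t"]; q=c["mtx"]@p; return q[:2]/q[2]
def meet(r1,r2):
    A=[];b=[]
    M=np.zeros((3,3));v=np.zeros(3)
    for o,d in(r1,r2):
        P=np.eye(3)-np.outer(d,d);M+=P;v+=P@o
    X=np.linalg.solve(M,v); return X,[np.linalg.norm((np.eye(3)-np.outer(d,d))@(X-o))for o,d in(r1,r2)]
E
python3 - <<'E'
from h import *
W=capture("wrist");im=W["img"];g=im.max(2)
crop=cv2.resize(im[0:220,170:410],None,fx=3,fy=3,interpolation=cv2.INTER_CUBIC)[:600]
cc=np.clip(cv2.resize(im[95:180,290:375].astype(float)-10,None,fx=6,fy=6,interpolation=cv2.INTER_CUBIC)*4,0,255).astype('uint8')
cv2.imwrite("pics/wplate.png",cc[:,:,::-1])
m=((g<60)).astype('uint8'); m[:95]=0;m[180:]=0;m[:,:290]=0;m[:,375:]=0
ct=max(cv2.findContours(m,0,2)[0],key=cv2.contourArea)
ap=cv2.approxPolyDP(ct,5,True)[:,0]; print(ap.tolist())
P=[onz(W,u,v,.030,True)for u,v in ap];print(np.round(P,4).tolist(),np.round(np.mean(P,0),4))
for n in("scene","side"):
    c=capture(n);im=c["img"].astype(int);
    m=((im[:,:,1]>im[:,:,0]+30)&(im[:,:,1]>im[:,:,2]+25)).astype('uint8')
    for q in cv2.findContours(m,0,2)[0]:
        if cv2.contourArea(q)>20: print(n,cv2.boundingRect(q),cv2.contourArea(q))
    x0,y0=((210,160) if n=="scene" else (245,215))
    cr=cv2.resize(c["img"][y0:y0+100,x0:x0+100],None,fx=6,fy=6,interpolation=cv2.INTER_CUBIC)
    cv2.imwrite(f"pics/{n}mag.png",cr[:,:,::-1])
    x0,y0=((300,130) if n=="scene" else (255,130))
    cr=cv2.resize(c["img"][y0:y0+100,x0:x0+140],None,fx=5,fy=5,interpolation=cv2.INTER_CUBIC)
    cv2.imwrite(f"pics/{n}stage.png",cr[:,:,::-1])
E
```

```text
[[362, 107], [302, 109], [304, 168], [363, 166]]
[[0.5908, 0.0843, 0.03], [0.5232, 0.0817, 0.03], [0.5248, 0.0138, 0.03], [0.593, 0.0163, 0.03]] [0.5579 0.049  0.03  ]
scene (235, 182, 13, 20) 136.5
side (270, 226, 11, 8) 60.0
```

View pics/wplate.png

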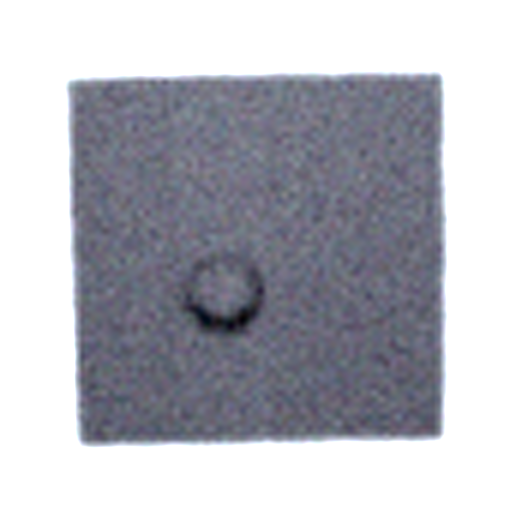

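View pics/scenemag.png

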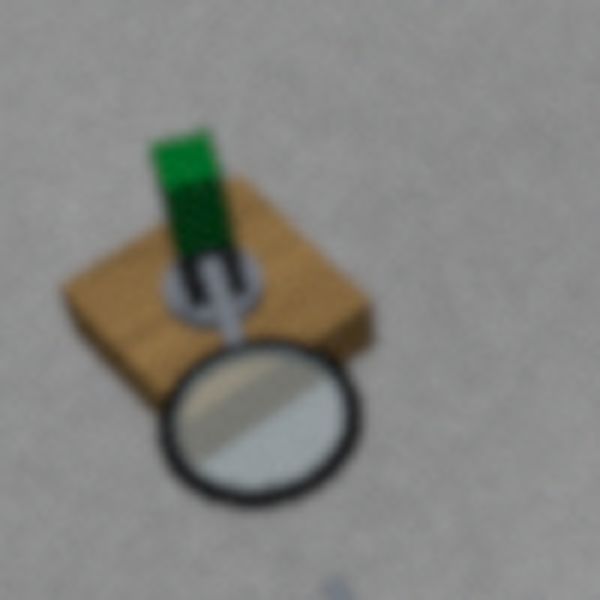

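View pics/sidemag.png

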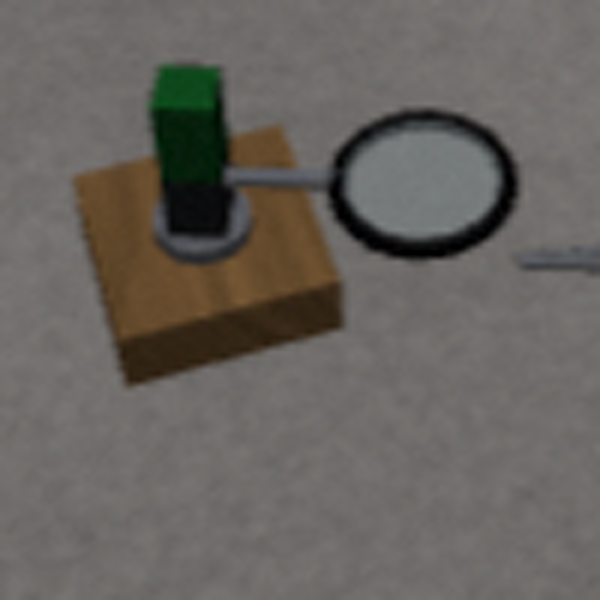

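View pics/sidestage.png

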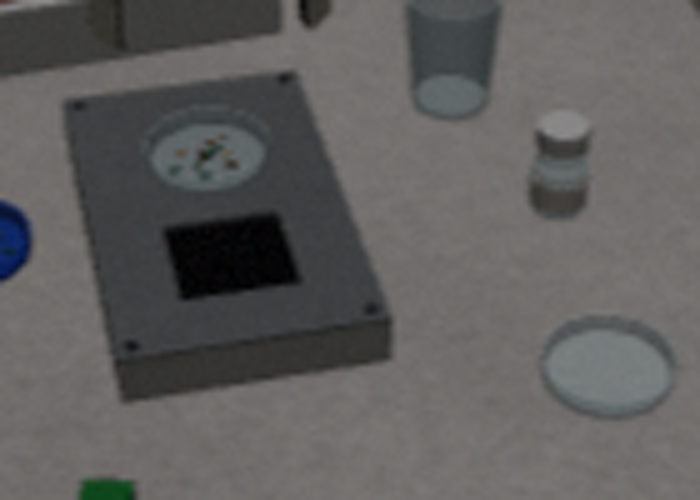

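View pics/scenestage.png

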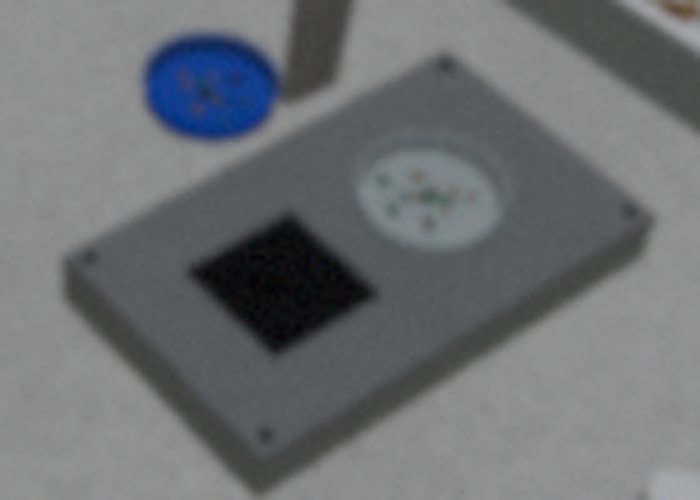

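Run:
```python
from h import *
S=capture("scene");D=capture("side");W=capture("wrist")
f=lambda x,y,x0,y0,k:(x0+(x+.5)/k-.5,y0+(y+.5)/k-.5)
gs=f(184,156,210,160,6);gd=f(188,86,245,215,6)
ls=f(261,422,210,160,6);ld=f(423,183,245,215,6)
for nm,a,b,z in(("griptop",gs,gd,.112),("lens",ls,ld,.062)):
    print(nm,onz(S,*a,z),onz(D,*b,z),meet(ray(S,*a),ray(D,*b)))
h=f(227,290,290,95,6)
print("hole",onz(W,*h,.03,True), "dishW",onz(W,334.5,51.5,.042,True))
# window in scene, side
for n,c,pts in(("scene",S,[f(x,y,300,130,5) for x,y in((290,212),(375,293),(277,353),(190,272))]),("side",D,[f(x,y,255,130,5) for x,y in((165,228),(280,213),(300,282),(182,299))])):
    P=[onz(c,*p,.033) for p in pts]; print(n,np.round(P,4)[:,:2].tolist(),np.mean(P,0))
print("dish scene",onz(S,*f(432,197,300,130,5),.036),"side",onz(D,*f(208,155,255,130,5),.036))
# wrist deck corners
```

```text
griptop [ 0.45952023 -0.21549677  0.112     ] [ 0.46221603 -0.21412022  0.112     ] (array([ 0.46206175, -0.21647435,  0.11466693]), [np.float64(0.00022356441091194853), np.float64(0.00022356441091202976)])
lens [ 0.54777661 -0.23911339  0.062     ] [ 0.54817564 -0.23795898  0.062     ] (array([ 0.54816341, -0.23911099,  0.06294699]), [np.float64(0.0002876383648143481), np.float64(0.0002876383648143844)])
hole [0.55232779 0.04269429 0.03      ] dishW [0.5598803  0.14558301 0.042     ]
scene [[0.523, 0.0825], [0.591, 0.0822], [0.5932, 0.0167], [0.5266, 0.0138]] [0.55844388 0.04879796 0.033     ]
side [[0.5242, 0.0845], [0.5959, 0.0844], [0.5952, 0.0154], [0.5247, 0.0147]] [0.56003967 0.04975499 0.033     ]
dish scene [0.55905086 0.14891606 0.036     ] side [0.56129044 0.1510111  0.036     ]
```

Call:
servo_tool([
  [[-53.7,-22.1,0,0],[-53.7,-22.1,0,0],[-53.7,-22.1,0,0],[-53.7,-22.1,0,0],[0,0,0,10.5],[0,0,0,10.5],[0,0,0,10.5],[0,0,0,10.5],[0,0,0,10.5],[0,0,0,10.5],[0,0,0,10.5],[0,0,0,10.5]],
])

```text
t: 1.95
tcp_pos: [0.4616, -0.2148, 0.2187]
orientation: [[0.995, 0.098, 0.0], [0.098, -0.995, -0.0], [0.0, 0.0, -1.0]]
wrist_force: [0.1, -0.1, 0.3]
grip_width: 0.0933
```

Call:
servo_tool([
  [[0,0,0,10.5],[0,0,0,10.5],[0,0,0,0],[0,0,0,0]],
])

```text
t: 2.45
tcp_pos: [0.4616, -0.2148, 0.2187]
orientation: [[0.967, -0.255, 0.0], [-0.255, -0.967, -0.0], [0.0, 0.0, -1.0]]
wrist_force: [-0.6, -0.5, -0.2]
grip_width: 0.0931
```

Run:
```python
from h import *
c=capture("wrist"); cv2.imwrite("pics/w1.png",c["img"][:,:,::-1])
s=read_state(); print({k:s[k] for k in("t","joints","tcp_pos","orientation","wrist_force")})
```

```text
{'t': 2.5, 'joints': array([-3.75235125e+01,  1.05921669e+01,  9.34118426e+01, -6.43031509e-04,
        7.59968860e+01,  6.73129518e+01]), 'tcp_pos': array([ 0.46157751, -0.21478261,  0.21866285]), 'orientation': array([[ 9.66661317e-01, -2.56058389e-01, -1.90294594e-05],
       [-2.56058389e-01, -9.66661317e-01,  8.83992418e-07],
       [-1.86213960e-05,  4.01813144e-06, -1.00000000e+00]]), 'wrist_force': array([-0.64019216, -0.56615186, -0.27597872])}
```

View pics/w1.png

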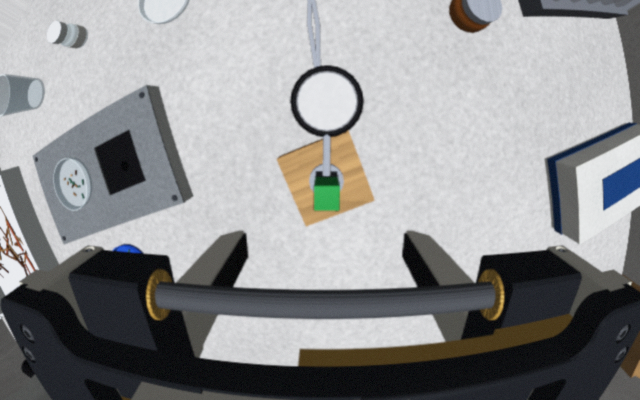

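Grip top centre is near (326,197), the lens at (327,101) and it lies straight ahead of the tool, so the yaw looks right. I'll check the positions.

Run:
```python
from h import *
c=capture("wrist");im=c["img"].astype(int)
m=((im[:,:,1]>im[:,:,0]+40)&(im[:,:,1]>110)).astype('uint8')
q=max(cv2.findContours(m,0,2)[0],key=cv2.contourArea);print(cv2.minAreaRect(q),cv2.boundingRect(q))
m2=(im.max(2)<50).astype('uint8');m2[:60]=0;m2[138:]=0;m2[:,:285]=0;m2[:,370:]=0
k=max(cv2.findContours(m2,0,2)[0],key=cv2.contourArea);e=cv2.fitEllipse(k);print(e)
(u,v),_,_=cv2.minAreaRect(q)
t=onz(c,u,v,.112,True);l=onz(c,*e[0],.062,True);print(t,l,np.degrees(np.arctan2(*(l-t)[[1,0]])),np.linalg.norm((l-t)[:2]))
print([onz(c,x,y,.112,True) for x,y in cv2.boxPoints(cv2.minAreaRect(q))])
```

```text
((326.5, 197.5), (25.0, 25.0), 90.0) (314, 185, 26, 26)
((326.47784423828125, 100.84861755371094), (66.19775390625, 67.65726470947266), 87.4100570678711)
[ 0.46075061 -0.21589516  0.112     ] [ 0.54638628 -0.23876869  0.062     ] -14.954743295940874 0.08863783965200785
[array([ 0.47489997, -0.20800444,  0.112     ]), array([ 0.46914409, -0.2297335 ,  0.112     ]), array([ 0.4462796 , -0.22397046,  0.112     ]), array([ 0.45217186, -0.20175248,  0.112     ])]
```

Call:
servo_tool([
  [[0,1,40,0],[0,0,40,0],[0,0,40,0],[0,0,27,0],[0,0,0,0]],
])

```text
t: 3.18
tcp_pos: [0.4599, -0.2147, 0.0698]
orientation: [[0.966, -0.258, -0.004], [-0.258, -0.966, 0.003], [-0.005, -0.002, -1.0]]
wrist_force: [0.1, -0.3, -0.8]
grip_width: 0.093
```

Call:
servo_tool([
  [[0,0,0,0],[0,0,0,0],[0,0,0,0],[0,0,0,0],[0,0,0,0],[0,0,0,0],[0,0,0,0]],
], gripper=0, force=40)

```text
t: 4.05
tcp_pos: [0.4613, -0.2157, 0.0716]
orientation: [[0.966, -0.259, -0.0], [-0.259, -0.966, 0.0], [-0.0, -0.0, -1.0]]
wrist_force: [-0.3, 0.6, 0.3]
grip_width: 0.0276
```

Call:
servo_tool([
  [[0,0,0,0],[0,0,0,0],[0,0,0,0]],
])

```text
t: 4.42
tcp_pos: [0.4613, -0.2158, 0.0716]
orientation: [[0.966, -0.259, -0.0], [-0.259, -0.966, 0.0], [-0.0, -0.0, -1.0]]
wrist_force: [-0.5, -0.4, -0.4]
grip_width: 0.0237
```

Call:
servo_tool([
  [[0,0,-10,0],[0,0,-20,0],[0,0,-30,0],[0,0,0,0],[0,0,0,0]],
])

```text
t: 5.05
tcp_pos: [0.4609, -0.2153, 0.131]
orientation: [[0.966, -0.259, -0.001], [-0.259, -0.966, 0.001], [-0.001, -0.0, -1.0]]
wrist_force: [-0.4, -0.6, -3.3]
grip_width: 0.0236
```

Run:
```python
from h import *
for n in ("side","scene"):
    c=capture(n); x0,y0=((190,110) if n=="scene" else (225,155))
    cv2.imwrite(f"pics/lift_{n}.png",cv2.resize(c["img"][y0:y0+140,x0:x0+160],None,fx=4,fy=4,interpolation=cv2.INTER_CUBIC)[:,:,::-1])
print(read_state()["wrist_force"],read_state()["wrist_torque"],read_state()["grip_width"],read_state()["tcp_pos"])
```

```text
[-0.19016874  0.14449014 -3.17892722] [ 0.14648794  0.13715273 -0.02737154] 0.023453617615387747 [ 0.4605191  -0.2151261   0.13037028]
```

View pics/lift_side.png

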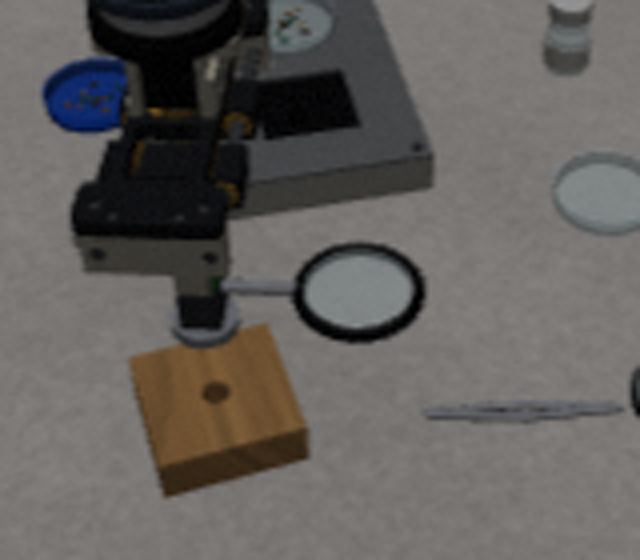

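Lifted clear of the holder: the pin hole is visible, the force reads about 3 N and the magnifier hangs straight. Next I turn so the lens will point at the dish, then carry it over.

Call:
servo_tool([
  [[0,0,0,-10.1],[0,0,0,-10.1],[0,0,0,-10.1],[0,0,0,-10.1],[0,0,0,-10.1],[0,0,0,-10.1],[0,0,0,-10.1],[0,0,0,-10.1],[0,0,0,-10.1],[0,0,0,-10.1],[0,0,0,0],[0,0,0,0]],
])

```text
t: 6.65
tcp_pos: [0.461, -0.2155, 0.131]
orientation: [[0.073, 0.997, -0.001], [0.997, -0.073, 0.001], [0.001, -0.001, -1.0]]
wrist_force: [-0.3, -0.6, -2.9]
grip_width: 0.0234
```

Call:
servo_tool([
  [[30,10,0,0],[45,15,0,0],[50,15,0,0],[50,15,0,0],[40,10,0,0],[25,6,0,0],[15,4,0,0],[0,0,0,0],[0,0,0,0]],
])

```text
t: 7.78
tcp_pos: [0.5537, 0.0325, 0.1315]
orientation: [[0.071, 0.997, -0.001], [0.997, -0.071, -0.0], [-0.0, -0.001, -1.0]]
wrist_force: [-0.3, 0.6, -2.2]
grip_width: 0.0236
```

Run:
```python
from h import *
for n in ("side","scene"):
    c=capture(n); x0,y0=((290,110) if n=="scene" else (225,115))
    cv2.imwrite(f"pics/ov_{n}.png",cv2.resize(c["img"][y0:y0+140,x0:x0+160],None,fx=4,fy=4,interpolation=cv2.INTER_CUBIC)[:,:,::-1])
s=read_state();print(s["t"],s["wrist_force"],s["wrist_torque"],s["grip_width"],s["tcp_pos"],s["orientation"])
```

```text
7.875 [-0.34430499  1.09857851 -3.06016992] [ 0.00719896 -0.00800893 -0.01342522] 0.02341001704831422 [0.55373871 0.03228513 0.13160104] [[ 7.13776942e-02  9.97449318e-01 -2.86743632e-04]
 [ 9.97449308e-01 -7.13777798e-02 -3.00200240e-04]
 [-3.19901649e-04 -2.64584637e-04 -9.99999914e-01]]
```

View pics/ov_side.png

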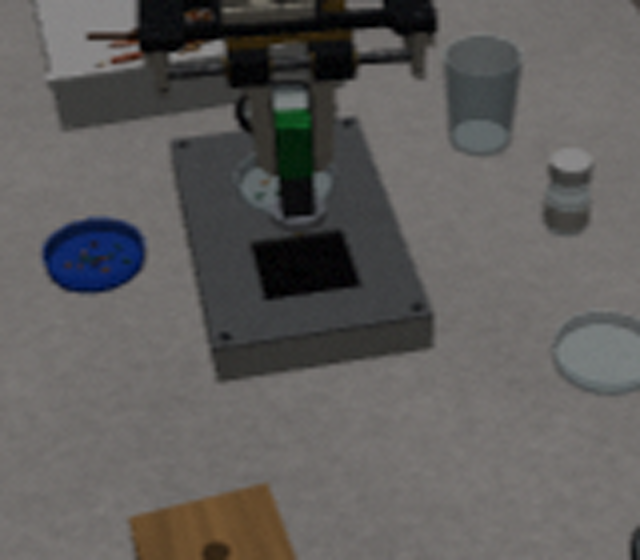

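View pics/ov_scene.png

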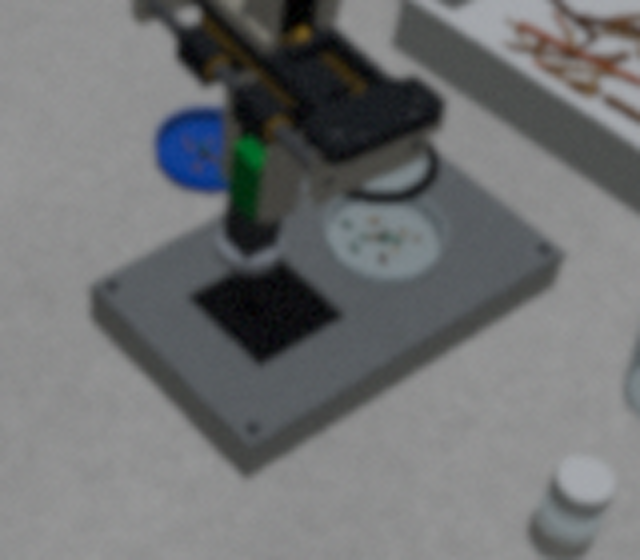

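The magnifier hangs over the window at the right heading. I'll descend, slowing near contact.

Call:
servo_tool([
  [[0,0,15,0],[0,0,15,0],[0,0,8,0],[0,0,3,0],[0,0,0,0],[0,0,0,0]],
])

```text
t: 8.62
tcp_pos: [0.5544, 0.0334, 0.0911]
orientation: [[0.07, 0.998, 0.001], [0.998, -0.07, -0.0], [-0.0, 0.001, -1.0]]
wrist_force: [0.1, -0.3, -3.0]
grip_width: 0.0238
```

Call:
servo_tool([
  [[0,0,1,0],[0,0,1,0],[0,0,1,0],[0,0,0,0],[0,0,0,0]],
])

```text
t: 9.25
tcp_pos: [0.5539, 0.0334, 0.0876]
orientation: [[0.07, 0.998, -0.0], [0.998, -0.07, 0.0], [0.0, -0.0, -1.0]]
wrist_force: [0.0, -0.4, -2.6]
grip_width: 0.0237
```

Call:
servo_tool([
  [[0,0,1,0],[0,0,1,0],[0,0,0,0],[0,0,0,0]],
])

```text
t: 9.75
tcp_pos: [0.554, 0.0334, 0.0858]
orientation: [[0.07, 0.998, 0.0], [0.998, -0.07, -0.0], [0.0, 0.0, -1.0]]
wrist_force: [-1.3, -0.6, 0.6]
grip_width: 0.0241
```

In contact with about 3 N on the spring. I'll press slightly more, then slide.

Call:
servo_tool([
  [[0,0,1,0],[0,0,1,0],[0,0,0,0],[0,0,0,0]],
])

```text
t: 10.25
tcp_pos: [0.554, 0.0334, 0.0837]
orientation: [[0.07, 0.998, 0.0], [0.998, -0.07, -0.0], [-0.0, 0.0, -1.0]]
wrist_force: [-0.9, 1.1, 1.5]
grip_width: 0.0238
```

Call:
servo_tool([
  [[1,0,0,0],[1,0,0,0],[1,0,0,0],[1,0,0,0],[0,0,0,0],[0,0,0,0]],
])

```text
t: 11.0
tcp_pos: [0.5543, 0.0375, 0.0837]
orientation: [[0.07, 0.998, 0.0], [0.998, -0.07, 0.0], [0.0, 0.0, -1.0]]
wrist_force: [-0.2, -0.6, 1.2]
grip_width: 0.0239
```

Call:
servo_tool([
  [[1,0,0,0],[1,0,0,0],[0,0,0,0],[0,0,0,0]],
])

```text
t: 11.5
tcp_pos: [0.5535, 0.0401, 0.0832]
orientation: [[0.07, 0.998, -0.002], [0.998, -0.07, 0.001], [0.001, -0.002, -1.0]]
wrist_force: [-2.3, 3.2, -0.2]
grip_width: 0.0233
```

Call:
servo_tool([
  [[1,0,0,0],[0,0,0,0],[0,0,0,0]],
])

```text
t: 11.88
tcp_pos: [0.5538, 0.0405, 0.0834]
orientation: [[0.07, 0.998, -0.001], [0.998, -0.07, 0.0], [0.0, -0.001, -1.0]]
wrist_force: [-3.7, 2.2, 0.3]
grip_width: 0.024
```

Call:
servo_tool([
  [[1,0,0,0],[0,0,0,0],[0,0,0,0]],
])

```text
t: 12.25
tcp_pos: [0.5543, 0.0412, 0.0836]
orientation: [[0.07, 0.998, -0.001], [0.998, -0.07, -0.0], [-0.0, -0.001, -1.0]]
wrist_force: [-3.9, 1.1, -0.9]
grip_width: 0.0238
```

The vertical force dropped, and the rim pushes the pin towards -x, so the tip is in the hole's mouth. I'll yield in that direction.

Call:
servo_tool([
  [[0,-1,0,0],[0,0,0,0],[0,0,0,0]],
])

```text
t: 12.62
tcp_pos: [0.554, 0.0413, 0.0838]
orientation: [[0.07, 0.998, 0.001], [0.998, -0.07, -0.0], [-0.0, 0.001, -1.0]]
wrist_force: [-1.5, 0.3, -1.0]
grip_width: 0.024
```

Call:
servo_tool([
  [[0,-1,0,0],[0,0,0,0],[0,0,0,0]],
])

```text
t: 13.0
tcp_pos: [0.5529, 0.0415, 0.0837]
orientation: [[0.07, 0.998, 0.001], [0.998, -0.07, -0.0], [-0.0, 0.001, -1.0]]
wrist_force: [0.7, -0.2, -2.0]
grip_width: 0.0237
```

Call:
servo_tool([
  [[1,0,0,0],[0,0,0,0],[0,0,0,0]],
])

```text
t: 13.38
tcp_pos: [0.5526, 0.0425, 0.0836]
orientation: [[0.07, 0.998, 0.0], [0.998, -0.07, -0.0], [-0.0, 0.0, -1.0]]
wrist_force: [-0.4, -0.2, -2.9]
grip_width: 0.0237
```

All forces are gone and only the weight is left, so the pin is free in the hole. The position agrees with the one seen in the picture. Lowering gently.

Call:
servo_tool([
  [[0,0,1,0],[0,0,1,0],[0,0,1,0],[0,0,0,0],[0,0,0,0]],
])

```text
t: 14.0
tcp_pos: [0.5526, 0.0425, 0.0806]
orientation: [[0.07, 0.998, -0.0], [0.998, -0.07, -0.0], [-0.0, -0.0, -1.0]]
wrist_force: [-0.0, 0.5, -2.3]
grip_width: 0.0242
```

Call:
servo_tool([
  [[0,0,1,0],[0,0,1,0],[0,0,1,0],[0,0,0,0],[0,0,0,0]],
])

```text
t: 14.62
tcp_pos: [0.5526, 0.0425, 0.0777]
orientation: [[0.07, 0.998, 0.0], [0.998, -0.07, -0.0], [0.0, 0.0, -1.0]]
wrist_force: [0.1, -0.0, -3.6]
grip_width: 0.0238
```

Call:
servo_tool([
  [[0,0,1,0],[0,0,1,0],[0,0,1,0],[0,0,0,0],[0,0,0,0]],
])

```text
t: 15.25
tcp_pos: [0.5526, 0.0425, 0.0746]
orientation: [[0.07, 0.998, -0.0], [0.998, -0.07, -0.0], [-0.0, -0.0, -1.0]]
wrist_force: [0.4, 0.7, -1.3]
grip_width: 0.024
```

Call:
servo_tool([
  [[0,0,1,0],[0,0,0.5,0],[0,0,0.5,0],[0,0,0,0],[0,0,0,0]],
])

```text
t: 15.88
tcp_pos: [0.5526, 0.0425, 0.0727]
orientation: [[0.07, 0.998, -0.0], [0.998, -0.07, -0.0], [-0.0, -0.0, -1.0]]
wrist_force: [0.3, -0.3, -1.7]
grip_width: 0.024
```

Call:
servo_tool([
  [[0,0,0.5,0],[0,0,0.5,0],[0,0,0,0],[0,0,0,0]],
])

```text
t: 16.38
tcp_pos: [0.5526, 0.0425, 0.0716]
orientation: [[0.07, 0.998, -0.0], [0.998, -0.07, 0.0], [0.0, -0.0, -1.0]]
wrist_force: [1.1, -0.1, -2.1]
grip_width: 0.0239
```

Call:
servo_tool([
  [[0,0,0.5,0],[0,0,0,0],[0,0,0,0]],
])

```text
t: 16.75
tcp_pos: [0.5526, 0.0425, 0.0716]
orientation: [[0.07, 0.998, 0.0], [0.998, -0.07, -0.0], [-0.0, 0.0, -1.0]]
wrist_force: [-2.3, -0.3, 4.4]
grip_width: 0.0238
```

The foot seats at TCP z = 0.0716, exactly the predicted home height. I'll check the pictures before letting go.

Run:
```python
from h import *
for n in ("side","scene"):
    c=capture(n); x0,y0=((290,110) if n=="scene" else (225,115))
    cv2.imwrite(f"pics/home_{n}.png",cv2.resize(c["img"][y0:y0+140,x0:x0+160],None,fx=4,fy=4,interpolation=cv2.INTER_CUBIC)[:,:,::-1])
```

```text
(no output)
```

View pics/home_scene.png

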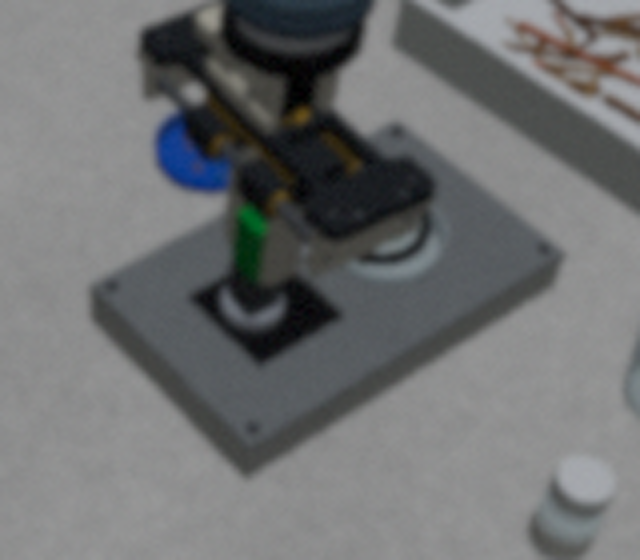

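View pics/home_side.png

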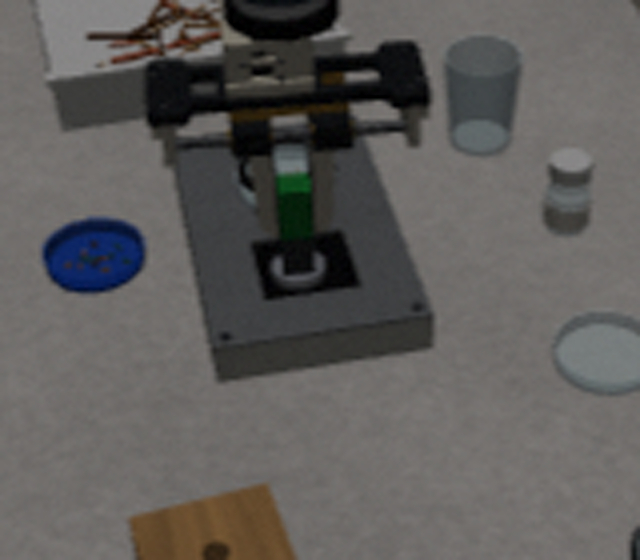

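Foot flat in the window, lens over the dish. Releasing.

Call:
servo_tool([
  [[0,0,-0.4,0],[0,0,0,0]],
])

```text
t: 17.1
tcp_pos: [0.5527, 0.0425, 0.0716]
orientation: [[0.07, 0.998, 0.0], [0.998, -0.07, -0.0], [-0.0, 0.0, -1.0]]
wrist_force: [-2.4, 0.2, 3.1]
grip_width: 0.0238
```

Call:
servo_tool([
  [[0,0,0,0],[0,0,0,0],[0,0,0,0],[0,0,0,0],[0,0,0,0],[0,0,0,0],[0,0,0,0],[0,0,0,0]],
], gripper=0.8)

```text
t: 18.1
tcp_pos: [0.5526, 0.0425, 0.0716]
orientation: [[0.07, 0.998, 0.0], [0.998, -0.07, -0.0], [-0.0, 0.0, -1.0]]
wrist_force: [0.2, 0.0, 0.3]
grip_width: 0.0743
```

Call:
servo_tool([
  [[0,0,-20,0],[0,0,-40,0],[0,0,-50,0],[-50,0,-20,0],[-50,0,0,0],[-50,0,0,0],[0,0,0,0],[0,0,0,0]],
])

```text
t: 19.1
tcp_pos: [0.5419, -0.1068, 0.2014]
orientation: [[0.071, 0.998, -0.0], [0.998, -0.071, 0.001], [0.001, -0.0, -1.0]]
wrist_force: [-0.2, 0.2, -0.5]
grip_width: 0.0746
```

Run:
```python
from h import *
for n in ("side","scene","wrist"):
    c=capture(n); x0,y0=((290,110) if n=="scene" else (225,115))
    im=c["img"] if n=="wrist" else cv2.resize(c["img"][y0:y0+140,x0:x0+160],None,fx=4,fy=4,interpolation=cv2.INTER_CUBIC)
    cv2.imwrite(f"pics/end_{n}.png",im[:,:,::-1])
s=read_state();print(s["t"],s["tcp_pos"],s["wrist_force"])
```

```text
19.25 [ 0.54216364 -0.10575634  0.20152492] [-0.09409213 -0.14054703 -0.17313935]
```

View pics/end_scene.png

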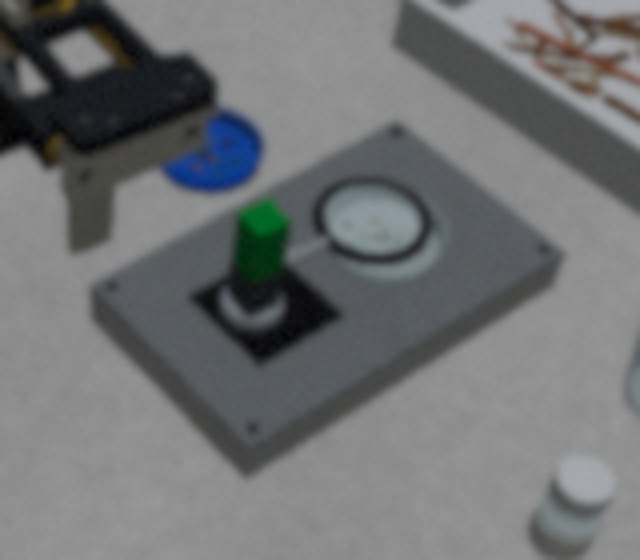

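View pics/end_side.png

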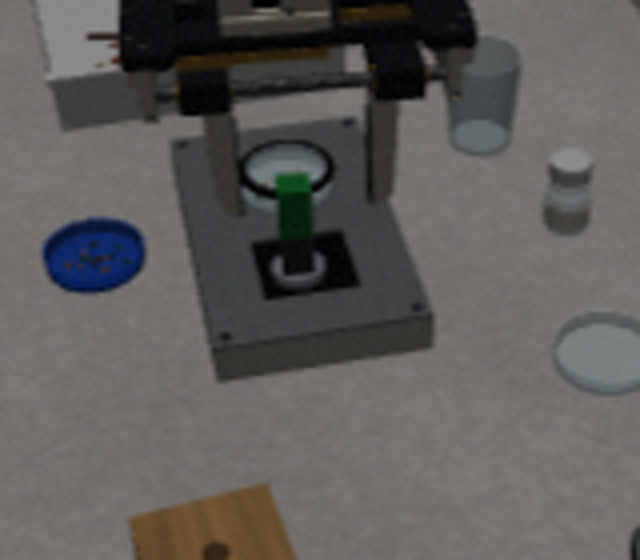

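View pics/end_wrist.png

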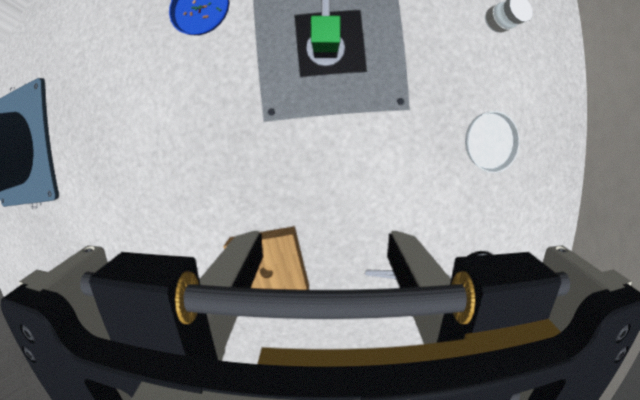

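The magnifier stands upright and free with its foot in the window. A numeric check of lens and grip, then I hand in.

Run:
```python
from h import *
from workcell import order
S=capture("scene");D=capture("side")
l=meet(ray(S,383.7,164.9),ray(D,296.8,156.6));print("lens",l)
g=meet(ray(S,290+265/4,110+218/4),ray(D,225+293/4,115+182/4));print("griptop",g)
d=np.array([.5602,.1485]);print("lens-dish mm",1e3*np.linalg.norm(l[0][:2]-d))
order.job_done()
```

```text
lens (array([0.56202957, 0.13246385, 0.06358726]), [np.float64(0.00030062537957318083), np.float64(0.0003006253795732422)])
griptop (array([0.55505067, 0.04192067, 0.11177927]), [np.float64(0.0007856364014110295), np.float64(0.0007856364014109873)])
lens-dish mm 16.140176352348664
the job is handed in; nothing more can be done
```

The magnifier is standing released in the hole of the black plate, with its lens over the specimen dish, and the job is handed in. The robot's clock read about 19 s of the 48 s allowed.

I lifted it from the holder and carried it to the window. Then I slid the pin along the plate with about 4 N on the spring until the force fell away and the pin dropped in. I eased it off the hole's rim, lowered it until the foot seated, let go and backed off.

**Last checks:**
- **Height:** the foot came home at the predicted height, with the TCP at z = 0.0716 m. The grip top measured 0.1118 m against the 0.112 m expected.
- **Position:** the hole found by feel, about (0.5526, 0.0425), agrees with the faint ring seen in the first wrist picture.
- **Lens over dish:** the lens centre is about 16 mm from the dish centre, within the 26 mm limit. The hole lies about 106 mm from the dish but the lens arm is only 90 mm, so this is close to the best possible.
- **Upright:** it looks upright in all three views. I did not measure the angle separately.
- **Other objects:** the bystanders visible in the last pictures look unmoved. I did not measure their positions or the specimen dish's again, and the jar was not in those pictures.

No check failed. The positions measured from different cameras differed by up to 2–3 mm for most points, and by about 5 mm for the dish centre.

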